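# Take the bayonet cover off a tilted filter holder

### The arm

A 6-joint arm with a two-finger parallel gripper is mounted at the origin on a cart in front of the work surface, level with it; the furniture and walls round the work are solid. World frame = base frame: x ahead of the robot, y to its left, z up, the work surface at z = 0. Lengths are in m, angles in rad, forces in N, time in s.
With the tool pointing down it reaches from about 0.325 to 0.9 m from the base axis. Payload 6.1 kg.
Tool frame: the origin (TCP) lies at the centre of the arm's flange, where the gripper is bolted on; the fingertips stand manip.tip_extent ahead of it and the grasp point (between the pads) lies 164 mm ahead of it (manip.tip_extent is the distance from the TCP to the fingertips, in m); z points along the fingers, y is the line along which they close (so a half turn about z gives the same grasp; the last joint's range is limited). The gripper opens to 87 mm and grips with 3 to 60 N. Pads are 19 mm wide; open, the fingers measure 117 mm over their backs; the gripper's body (75 mm by 190 mm) begins 51 mm behind the grasp point.
Start: joints at [-1.325, 0.22, 1.526, -0, 1.395, -0.126], TCP at [0.227, -0.582, 0.405] pointing down, gripper open.
Joint ranges: [-2.98, 2.98], [-0.91, 2.08], [0.09, 2.57], [-1.24, 4.39], [0.2, 2.65], [-2.68, 2.68]. Speed limits (rad/s): [2.57, 2.57, 3.01, 3.14, 3.14, 3.14].

### API

Orientations are given as [roll, pitch, yaw] about the fixed x, y, z axes, in that order (R = Rz(yaw) Ry(pitch) Rx(roll)).
In Python, from workcell import manip, camera, camera_info, job gives the robot as it stands. The module is installed in compiled form; this text tells all that it offers.
- The arm moves only by the tool play_rows, never from a script. Its argument "increments" is a list of rows, each a list of 3 entries, a list of its own where there are three numbers: the shift along the tool's x, y, z normalised to -1 to 1, where 1 is 0.3 m, then the turn about the tool's z normalised to -1 to 1, where 1 is 360 degrees, then the finger opening in mm, from 0 to 87. A call has exactly 10 rows; each row is the pose to reach, as a shift and turn from the pose commanded when the call began, along the tool's axes at that moment, turning the shorter way round; what a row does not reach only later rows make up. A row lasts 1/12 s, in which the tool goes at most 41.7 mm and 7.16 degrees, less where a joint would pass 70% of its speed; a pose out of reach is approached as far as the arm can. A call with a number of a shift or a turn outside -1 to 1 is refused whole. A call with a gripper value outside its range is refused whole. The fingers move at their own pace and stop on an object; "squeeze" is the grip in N (left out, the last holds). Time passes only in rows, so rows that repeat a pose let the fingers close, or fill a call up. It gives the time, the measured TCP pose, the force, the opening and the grip force at its end, in the units of the state.
- manip.get_obs(): the state, without advancing time (a new reading comes with each control period).
- camera(name): name is "scene" or "top" or "wrist"; returns (picture, depth): 480x640x3 uint8, red, green, blue; 480x640 float32, m along the optical axis (not along the pixel's ray), 0 where there is no reading.
- camera_info(name): a dict with "fov_y" (degrees; the focal length in pixels is half the picture's height over the tangent of half this angle, whatever the lens; pixels are square), "cx", "cy" (the principal point, pixels), "rvec" (rotation vector, rad) and "tvec" (3), from world to camera coordinates, as OpenCV has them; the wrist camera has in their place "T_tool_cam" (4x4, takes a point from camera to tool coordinates, whose origin is the TCP and whose axes are the flange's). Camera axes: x right, y down, z forward; pixel columns grow to the right and rows downward; lengths in m; the calibration is good to about 2 mm. The wrist camera is an equidistant fisheye: a pixel r from the principal point sees the ray r / f radians off the axis. A picture is of the moment at which its call begins: read the wrist's pose just before it. camera_info takes no time and is no camera call.
- job.job_done(): hands the job in; it is judged then, once.
The state is a dict: "time": time; "joints": joint angles; "joint_velocities": joint speeds; "joint_torque": joint torques, N m; "ee_pos": TCP position; "tcp_rot": TCP orientation; "force": force on the tool from outside, world axes, zero at the start; "torque": the same for the moment, N m; "opening": finger opening in m; "grasp_force": force on a finger pad.
Only numpy, scipy, OpenCV 4.12 (cv2) and the standard library are available. Lean on these libraries where they do the work, as an engineer would, in place of code of your own. Each camera call takes 0.05 s, during which the arm holds its last target. There are 200 camera calls.

### The job

Open the filter holder: press its orange cover down against the spring, twist it a quarter turn counter-clockwise (seen from above the cover) until its two lugs are out from under the claws, and lift it off, without forcing it at any point. Stand the cover in the steel tray with its wing grip up, let go of it, and leave the bench things around it where they are.

Things in the scene. Friction and masses are not known exactly. Their poses are not given: they have to be found in the camera images.
- holder: Fixed holder: blue cylinder, 100 mm diameter, 80 mm long, in a cradle with a 150 mm square foot plate. Its axis leans 30 degrees from vertical. Origin: centre of its mouth, level with the tops of its two steel claws, 125 mm above the bench; z points out of the mouth along the axis, x to the back and up, y level. The mouth is a well 90 mm wide, 22 mm deep; the claws reach in to 33.5 mm from the axis.
- pocket (a point): Point on the holder, 40 mm from its axis at -45 degrees (about the holder's z, from x): middle of a claw, on the roof of the pocket that holds a locked lug, 6 mm below the mouth. The claws are 100 degree arcs, here and opposite. Clockwise of the pocket is a full stop; counter-clockwise of it a retaining step 5 mm lower than the roof.
- gap (a point): Point on the holder, 40 mm from its axis at +45 degrees (about the holder's z, from x): middle of a gap between the claws, 3 mm below the mouth. The other 80 degree gap is opposite. A lug centred within 22 degrees of a gap's middle can pass out through it.
- cover: Loose orange bayonet cover, 0.1 to 0.2 kg, 52 mm high. Origin: centre of its flat underside; z is its axis, x runs along its wing and lugs. Drum 62 mm diameter, z 0 to 26 mm. At the start it is locked, underside 13 mm below the mouth, x at -45 degrees about the holder's z. A spring pushes it out, 5 N when locked, 0.5 N more per mm pressed; 5 mm frees it to turn, 9 mm is the bottom.
- wing (a point): On the cover's axis, 39 mm above its underside: middle of the wing grip, an upright plate 56 mm long (cover's x), 16 mm thick (cover's y), from 26 mm (top of the drum) to 52 mm above the underside. From the locked height the cover must rise 15 mm along the holder's z for its lugs to clear the claws.
- lug (a point): On the cover, 40 mm out along its x, 3.5 mm above its underside: near the end of one of two steel lugs (the other is opposite). A lug is 18 mm wide, 7 mm thick and ends 42 mm from the axis. The counter-clockwise quarter turn takes this point from the pocket to the gap.
- tray: Steel tray, 176 x 176 mm, fixed to the bench. Origin: centre of its underside, on the bench; its inner floor, 162 mm square, is 16 mm higher, its rim 26 mm above the bench.
- beaker: Clear beaker, 70 mm across, 100 mm tall, loose bystander. Origin: centre of its underside.
- timer: White bench timer, 66 x 62 x 14 mm, loose bystander. Origin: centre of its underside.
- buffer_bottle: White bottle with a red cap, 54 mm across, 130 mm tall, loose bystander. Origin: centre of its underside.
There are look-alikes about, which are no part of the job. Of the things that look like the tray, the larger one is meant.

How it is judged:
By the outcome, as a careful person would: the job done as asked, in the order asked, and still so for the second after the job is handed in, with the robot touching nothing.
It also fails if it takes over 46 s, if anything falls off the work surface, if the arm or the gripper's body presses on something with over 40 N, if the wrist force passes 120 N, or if a joint passes its speed limit or range.

## Working session

There is one attempt and no reset: what is moved stays moved. The work goes in short steps, Python scripts to look and compute and a tool call to move; the robot and the scene stay as the last step left them, time stands still between calls to the robot, and variables do not carry over. Pictures are saved under pics/ and viewed, at most 10 in all, crops included, and the job is handed in when it is done.

Besides the shell and the picture viewer there is one more tool, called after ">>>" by a JSON object that holds its "method" and its "body", one argument or row to a line. play_rows: Moves the arm, as the interface text tells. Scaled input: -1 to 1 covers 0.3 m each way for a shift and 360 degrees each way for a turn. Its arguments: {"type":"object","properties":{"increments":{"type":"array","items":{"type":"array"}},"squeeze":{"type":"number"}},"required":["increments"]}

```bash
mkdir -p pics; cat > h.py <<'E'
import numpy as np, cv2
from scipy.spatial.transform import Rotation as R
from workcell import manip, camera, camera_info, job
def K(ci): 
    f=240/np.tan(np.radians(ci['fov_y']/2)); return f,ci['cx'],ci['cy']
def cloud(name):
    ci=camera_info(name); im,d=camera(name); f,cx,cy=K(ci)
    v,u=np.mgrid[:480,:640]
    pc=np.dstack([(u-cx)/f*d,(v-cy)/f*d,d])
    Rm=R.from_rotvec(np.ravel(ci['rvec'])).as_matrix(); 
    return im,d,(pc-np.ravel(ci['tvec']))@Rm
def save(n,im): cv2.imwrite('pics/'+n,cv2.cvtColor(im,cv2.COLOR_RGB2BGR))
E
python3 - <<'E'
from h import *
for n in ('scene','top'):
    im,d,P=cloud(n); save(n+'0.png',im); np.savez(n+'0.npz',im=im,d=d,P=P)
    print(n,camera_info(n))
print(manip.get_obs(),manip.tip_extent,camera_info('wrist'))
E
```

```text
scene {'fov_y': 50.38394149205745, 'cx': 328.27685673881234, 'cy': 239.57127592490585, 'rvec': array([ 0.91743152, -2.53518604,  0.99263612]), 'tvec': array([0.49157688, 0.3092064 , 1.06302971])}
top {'fov_y': 46.681258011386184, 'cx': 308.0589887214589, 'cy': 238.763015916144, 'rvec': array([ 2.10762374, -2.14409441,  0.18315702]), 'tvec': array([0.08041968, 0.5962742 , 1.18999161])}
{'time': 0.1, 'joints': array([-1.32507199e+00,  2.21193548e-01,  1.52750071e+00, -3.25808309e-05,
        1.39468713e+00, -1.26138341e-01]), 'joint_velocities': array([-0.00034263, -0.00246302, -0.00209761, -0.00148113,  0.00085429,
        0.00134142]), 'joint_torque': array([ 2.49788272e-04, -4.95948637e+01, -3.88518584e+01,  7.01604411e-02,
        5.16531290e-02, -3.53990049e-05]), 'ee_pos': array([ 0.22700564, -0.5820622 ,  0.40371556]), 'tcp_rot': array([-3.13981410e+00, -1.93218011e-04,  3.71868242e-01]), 'force': array([-0.2326268 ,  0.67557376,  0.44885364]), 'torque': array([-0.01846684,  0.00961041,  0.00503747]), 'grasp_force': 0.0, 'opening': 0.08711056881115882} 0.1822 {'fov_y': 65.70646984690485, 'cx': 315.5438342177148, 'cy': 238.47953496140326, 'T_tool_cam': array([[-9.32991983e-04, -9.54374604e-01, -2.98610524e-01,
         8.16823977e-02],
       [ 9.99999240e-01, -1.13092405e-03,  4.90049430e-04,
        -6.32718578e-04],
       [-8.05396554e-04, -2.98609840e-01,  9.54374934e-01,
         1.93620122e-02],
       [ 0.00000000e+00,  0.00000000e+00,  0.00000000e+00,
         1.00000000e+00]])}
```

View pics/scene0.png

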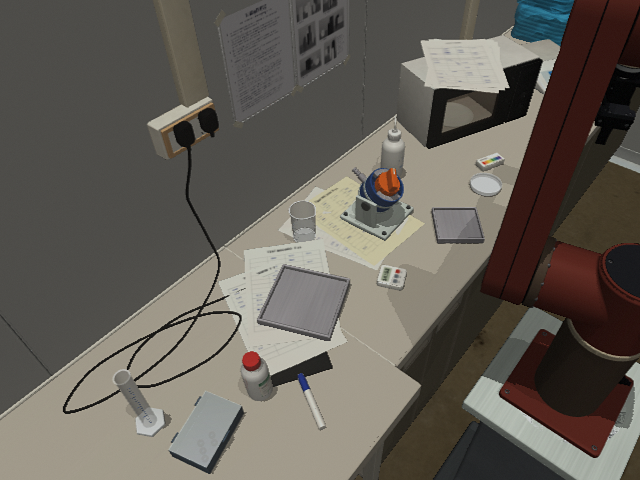

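View pics/top0.png

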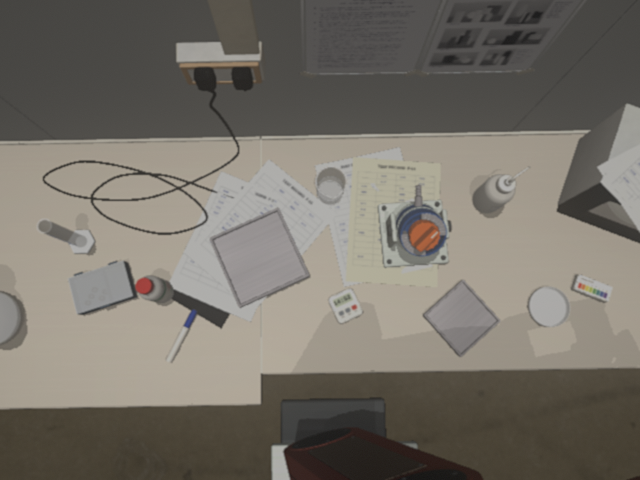

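Top view: the orange cover on the blue holder is at (425,236), the only orange thing. The tray candidates are the large one at (259,257) and the small look-alike at (460,318); I choose the large one. Red-capped bottle (150,288), beaker (330,185), timer (345,305).

```bash
cat > fit.py <<'E'
from h import *
from scipy.optimize import least_squares
D={n:np.load(n+'0.npz') for n in ('top','scene')}
def grab(n,fn,win):
    z=D[n]; hsv=cv2.cvtColor(z['im'],cv2.COLOR_RGB2HSV).astype(int); m=fn(hsv)&(z['d']>0)
    w=np.zeros_like(m); w[win[1]:win[3],win[0]:win[2]]=1
    return z['P'][m&w]
W={'top':(370,180,460,275),'scene':(335,160,420,240)}
org=lambda h:(h[...,0]<14)&(h[...,1]>150)&(h[...,2]>80)
blu=lambda h:(h[...,0]>100)&(h[...,0]<130)&(h[...,1]>90)
O=[grab(n,org,W[n]) for n in W]; B=[grab(n,blu,W[n]) for n in W]
for o,b in zip(O,B): print(len(o),o.mean(0),o.max(0),len(b),b.mean(0),b.max(0))
O=np.vstack(O);B=np.vstack(B)
def frame(psi):
    # psi: direction of 'back' (horizontal of holder x)
    c,s=np.cos(psi),np.sin(psi); h=np.array([c,s,0]);u=np.array([0,0,1.])
    z=np.cos(np.pi/6)*u-.5*h; x=np.cos(np.pi/6)*h+.5*u
    return np.c_[x,np.cross(z,x),z]
def res(p):
    F=frame(p[2]); c=np.array([p[0],p[1],.125])
    b=(B-c)@F; r=np.hypot(b[:,0],b[:,1])
    rb=np.minimum(np.minimum(abs(r-.05),np.hypot(b[:,2],np.maximum(abs(r-.0475)-.0025,0))),np.hypot(r-.045,0))
    o=(O-c)@F; r=np.hypot(o[:,0],o[:,1]); t=p[3]
    w=o[:,:2]@np.array([[np.cos(t),-np.sin(t)],[np.sin(t),np.cos(t)]])
    zc=o[:,2]+.013
    def box(q):
        return np.maximum.reduce([abs(q[0])-.028,abs(q[1])-.008,abs(q[2]-.039)-.013])
    wing=abs(box((w[:,0],w[:,1],zc))); drum=abs(np.maximum(r-.031,zc-.026))
    return np.r_[rb,np.minimum(wing,drum)]
best=None
for psi in np.radians([-60,-30,0,30,60]):
  for dx in (0,.03):
    s=least_squares(res,[O[:,0].mean()+dx,O[:,1].mean(),psi,-np.pi/4],loss='soft_l1',f_scale=.003)
    if best is None or s.cost<best.cost: best=s
p=best.x; print(p[:2],np.degrees(p[2:]),best.cost,np.median(abs(best.fun)))
print(frame(p[2]))
z=D['top'];P=z['P']
for nm,win in (('big',(200,200,320,315)),('small',(415,275,505,360))):
    q=P[win[1]:win[3],win[0]:win[2]].reshape(-1,3); q=q[(q[:,2]>.009)&(q[:,2]<.035)]
    rc=cv2.minAreaRect((q[:,:2]*1000).astype(np.float32)); print(nm,rc,np.percentile(q[:,2],[5,50,98]))
for nm,(u,v,k) in dict(beaker=(330,185,20),timer=(345,305,20),bottle=(150,288,20),wash=(492,192,25)).items():
    q=P[v-k:v+k,u-k:u+k].reshape(-1,3);q=q[q[:,2]>.009]; print(nm,q.mean(0),q.min(0),q.max(0))
E
python3 fit.py
python3 - <<'E'
import cv2
im=cv2.imread('pics/top0.png')[170:280,360:480]
cv2.imwrite('pics/crop.png',cv2.resize(im,None,fx=5,fy=5,interpolation=2))
E
```

```text
390 [ 0.58410679 -0.16777571  0.1457726 ] [ 0.61054794 -0.14386122  0.17271053] 8 [ 0.59235292 -0.16277345  0.11659533] [ 0.62904216 -0.14031038  0.15041708]
460 [ 0.57978647 -0.16266392  0.13976358] [ 0.67552217 -0.13991651  0.16953079] 465 [ 0.59616556 -0.14609028  0.10928155] [ 0.65742918 -0.11963445  0.14914673]
[ 0.58754261 -0.17398902] [  0.77788271 -43.90734509] 0.0031969200778577747 0.001228169278234598
[[ 0.86594559 -0.0135762  -0.49995392]
 [ 0.01175733  0.99990784 -0.0067881 ]
 [ 0.5         0.          0.8660254 ]]
big ((567.1282958984375, 184.89083862304688), (278.9130859375, 265.55780029296875), 89.01990509033203) [0.00957332 0.0149292  0.02700844]
small ((448.17608642578125, -248.45004272460938), (199.27471923828125, 124.77389526367188), 39.60802459716797) [0.00935883 0.01196905 0.02024743]
beaker [0.71766104 0.02054937 0.06049318] [ 0.3779227  -0.02705673  0.00914602] [0.78266584 0.06502233 1.27712052]
timer [ 0.44996049 -0.01093349  0.02692701] [ 0.3779227  -0.04885096  0.00901655] [0.48973086 0.06502233 1.27712052]
bottle [0.4888187  0.40718681 0.08988749] [0.3779227  0.06502233 0.0090219 ] [0.53051679 0.48014431 1.27712052]
wash [ 0.68172507 -0.33465574  0.10796239] [ 0.3779227  -0.37989808  0.00988649] [0.72514798 0.06502233 1.27712052]
```

View pics/crop.png

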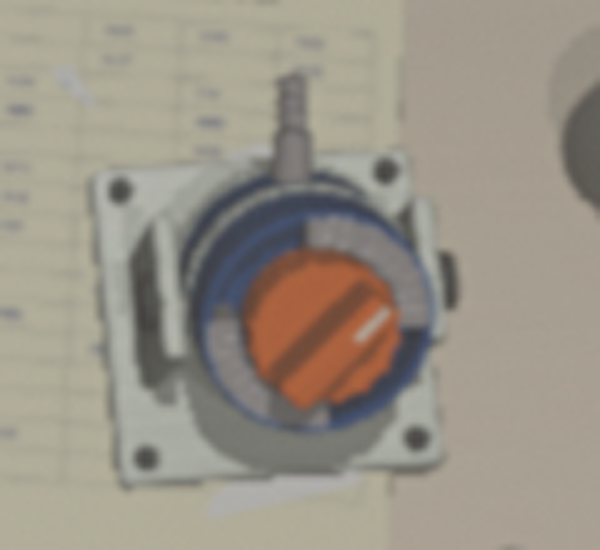

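The crop confirms the orange cover in the blue holder: wing with a white mark running lower-left to upper-right, steel claws upper right (380,250) and lower left (230,370). The tool can only yaw, so I'll grip the leaning wing near its top with vertical fingers, turning about a point on the axis.

```bash
cat > t.py <<'E'
from h import *
ci=camera_info('top'); f,cx,cy=K(ci); Rm=R.from_rotvec(np.ravel(ci['rvec'])).as_matrix(); C=-Rm.T@np.ravel(ci['tvec'])
def hit(u,v,z):
    r=Rm.T@np.array([(u-cx)/f,(v-cy)/f,1]); return C+r*(z-C[2])/r[2]
s=np.array([hit(360+a/5,170+b/5,.012)[:2] for a,b in((120,190),(385,170),(147,458),(417,437))])
print('screws',s.round(4).tolist(),s.mean(0)); 
for a,b in((1,0),(3,2),(2,0),(3,1)): print(np.degrees(np.arctan2(*(s[b]-s[a])[::-1])))
t=np.array([hit(u,v,.026)[:2] for u,v in((210,238),(279,209),(310,273),(242,307))]); print('tray',t.round(3).tolist(),t.mean(0))
P=np.load('top0.npz')['P']; print('floor',P[240:270,245:275,2].mean(),'bench',P[330:350,290:310,2].mean())
E
python3 t.py
```

```text
screws [[0.6747, -0.1079], [0.682, -0.2318], [0.5485, -0.1152], [0.556, -0.2392]] [ 0.61531996 -0.1735292 ]
93.38126331916557
93.47829536423093
3.2852734912180646
3.375556005788321
tray [[0.608, 0.295], [0.673, 0.136], [0.524, 0.067], [0.45, 0.221]] [0.56386443 0.17969739]
floor 0.019599821632978517 bench 0.006026702921418053
```

>>> {"method": "play_rows", "body": {
  "increments": [
    [[0,0,0],-0.02,87],
    [[0,0,0],-0.04,80],
    [[0,0,0],-0.06,60],
    [[0,0,0],-0.08,40],
    [[0,0,0],-0.1,40],
    [[0,0,0],-0.12,40],
    [[0,0,0],-0.14,40],
    [[0,0,0],-0.16,40],
    [[0,0,0],-0.173,40],
    [[0,0,0],-0.173,40]
  ]
}}

```text
time: 0.93
ee_pos: [0.227, -0.5821, 0.4041]
tcp_rot: [-3.141, -0.001, 1.462]
force: [0.5, 0.7, 0.5]
opening: 0.0417
grasp_force: 0.0
```

>>> {"method": "play_rows", "body": {
  "increments": [
    [[0.05,0.03,-0.1],0.019,40],
    [[0.12,0.08,-0.2],0.038,40],
    [[0.2,0.14,-0.217],0.057,40],
    [[0.3,0.2,-0.217],0.076,40],
    [[0.4,0.27,-0.217],0.095,40],
    [[0.5,0.34,-0.217],0.114,40],
    [[0.6,0.4,-0.217],0.133,40],
    [[0.67,0.45,-0.217],0.152,40],
    [[0.72,0.48,-0.217],0.171,40],
    [[0.74,0.497,-0.217],0.19,40]
  ]
}}

```text
time: 1.77
ee_pos: [0.4014, -0.3761, 0.4697]
tcp_rot: [-3.141, -0.001, 0.258]
force: [-0.4, -0.1, 0.1]
opening: 0.0398
grasp_force: 0.0
```

>>> {"method": "play_rows", "body": {
  "increments": [
    [[0.06,-0.04,0],0.018,40],
    [[0.15,-0.1,0],0.036,40],
    [[0.25,-0.17,0],0.054,40],
    [[0.36,-0.25,0],0.072,40],
    [[0.47,-0.33,0],0.09,40],
    [[0.57,-0.4,0.02],0.108,40],
    [[0.65,-0.46,0.04],0.126,40],
    [[0.71,-0.5,0.06],0.147,40],
    [[0.73,-0.507,0.063],0.147,40],
    [[0.73,-0.507,0.063],0.147,40]
  ]
}}

```text
time: 2.6
ee_pos: [0.5722, -0.1729, 0.4499]
tcp_rot: [3.141, 0.002, -0.656]
force: [-0.7, -0.7, -0.5]
opening: 0.0401
grasp_force: 0.0
```

```bash
cat >> h.py <<'E'
def wrist():
    o=manip.get_obs(); ci=camera_info('wrist'); im,d=camera('wrist'); f,cx,cy=K(ci)
    v,u=np.mgrid[:480,:640]; a,b=u-cx,v-cy; r=np.hypot(a,b)+1e-9; th=r/f; s=np.tan(th)/r
    pc=np.dstack([a*s*d,b*s*d,d]); T=ci['T_tool_cam']
    Rw=R.from_euler('xyz',o['tcp_rot']).as_matrix()
    return o,im,d,(pc@T[:3,:3].T+T[:3,3])@Rw.T+o['ee_pos']
E
python3 - <<'E'
from h import *
o,im,d,P=wrist(); save('w1.png',im); np.savez('w1.npz',im=im,d=d,P=P,p=o['ee_pos'])
print(o['ee_pos'],o['tcp_rot'],o['joints'])
E
```

```text
[ 0.57223525 -0.17292581  0.44985599] [ 3.14118032e+00  1.78521959e-03 -6.55654713e-01] [-4.25335128e-01  1.30538131e-01  1.54408266e+00  6.12802458e-06
  1.46880407e+00  1.80111491e+00]
```

View pics/w1.png

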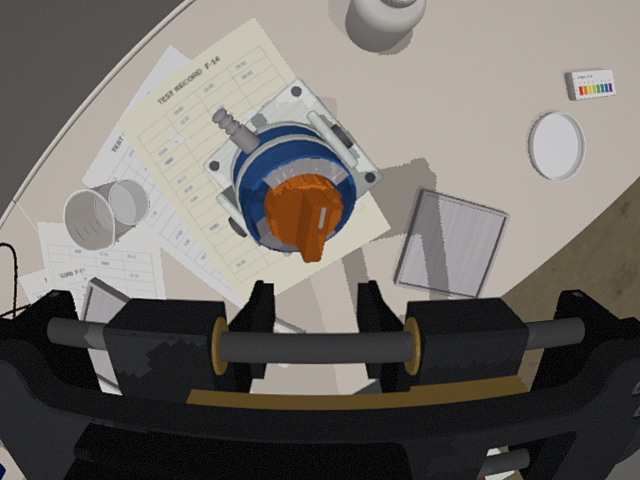

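The wrist view shows the wing at (312,225), between the fingertips at (265,290) and (368,290). Next I refine the holder fit with this closer depth.

```bash
cat > fit2.py <<'E'
from h import *
from scipy.optimize import least_squares
import sys
def fitw(f,verbose=1):
    z=np.load(f); hsv=cv2.cvtColor(z['im'],cv2.COLOR_RGB2HSV).astype(int); P=z['P']; ok=(z['d']>0)&(np.hypot(P[...,0]-.59,P[...,1]+.173)<.09)&(P[...,2]>.05)
    k=np.ones((3,3),np.uint8); er=lambda m:cv2.erode(m.astype(np.uint8),k)>0
    O=P[er((hsv[...,0]<16)&(hsv[...,1]>150)&(hsv[...,2]>60)&ok)]; B=P[er((hsv[...,0]>100)&(hsv[...,0]<130)&(hsv[...,1]>90)&ok)]
    def frame(psi):
        h=np.array([np.cos(psi),np.sin(psi),0]);u=np.array([0,0,1.])
        zz=np.cos(np.pi/6)*u-.5*h; x=np.cos(np.pi/6)*h+.5*u
        return np.c_[x,np.cross(zz,x),zz]
    def res(p):
        F=frame(p[2]); c=np.array([p[0],p[1],p[4]])
        b=(B-c)@F; r=np.hypot(b[:,0],b[:,1])
        rb=np.minimum(abs(r-.05),np.hypot(b[:,2],np.maximum(abs(r-.0475)-.0025,0)))
        o=(O-c)@F; r=np.hypot(o[:,0],o[:,1]); ct,st=np.cos(p[3]),np.sin(p[3])
        wx=o[:,0]*ct+o[:,1]*st; wy=-o[:,0]*st+o[:,1]*ct; zc=o[:,2]+.013
        wing=abs(np.maximum.reduce([abs(wx)-.028,abs(wy)-.008,abs(zc-.039)-.013])); drum=abs(np.maximum(r-.031,zc-.026))
        return np.r_[rb,np.minimum(wing,drum)]
    s=least_squares(res,[.5875,-.174,.057,-np.pi/4,.125],loss='soft_l1',f_scale=.002,x_scale=[.01,.01,.1,.1,.01])
    p=s.x; print(len(O),len(B),'c',p[[0,1,4]].round(4),'psi,th',np.degrees(p[2:4]).round(2),'med',np.median(abs(s.fun)), 'orange max z',np.percentile(O[:,2],99))
    return p
p=fitw('w1.npz')
E
python3 fit2.py
```

```text
4033 3162 c [ 0.5884 -0.1726  0.1253] psi,th [  2.45 -44.97] med 0.00039687538387297945 orange max z 0.16897880008183253
```

>>> {"method": "play_rows", "body": {
  "increments": [
    [[0,0,0.06],0.002,32],
    [[0,0,0.14],0.002,32],
    [[0,0,0.21],0.002,32],
    [[0,0,0.27],0.002,32],
    [[0,0,0.32],0.002,32],
    [[0,0,0.35],0.002,32],
    [[0,0,0.37],0.002,32],
    [[0,0,0.38],0.002,32],
    [[0,-0.003,0.39],0.002,32],
    [[0,-0.003,0.39],0.002,32]
  ]
}}

```text
time: 3.48
ee_pos: [0.5722, -0.1738, 0.3344]
tcp_rot: [-3.141, -0.001, -0.671]
force: [-0.4, -0.0, -0.4]
opening: 0.0321
grasp_force: 0.0
```

```bash
python3 - <<'E'
from h import *
o,im,d,P=wrist(); save('w2.png',im[150:450,150:500]); np.savez('w2.npz',im=im,d=d,P=P)
print(o['ee_pos'],o['tcp_rot'],o['force'])
E
python3 fit2.py >/dev/null; python3 -c "
import fit2; fit2.fitw('w2.npz')"
```

```text
[ 0.57221656 -0.17378011  0.33436806] [-3.14136806e+00 -7.42123903e-04 -6.71300021e-01] [-0.3912085  -0.02749705 -0.42964986]
4033 3162 c [ 0.5884 -0.1726  0.1253] psi,th [  2.45 -44.97] med 0.00039687538387297945 orange max z 0.16897880008183253
8985 8315 c [ 0.5884 -0.1726  0.1252] psi,th [  2.28 -44.73] med 0.0003952807460992601 orange max z 0.16917040370181752
```

View pics/w2.png

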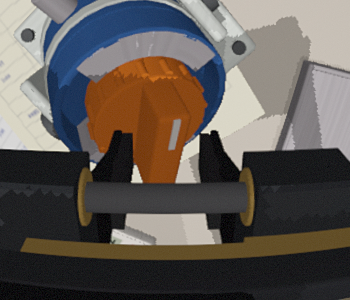

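The crop shows the wing (150,130) centred between the two fingertips (120,135) and (210,135); the fit repeats to within a millimetre. Now I lower 5 mm and close gently.

>>> {"method": "play_rows", "body": {
  "increments": [
    [[0,0,0.008],0,32],
    [[0,0,0.016],0,32],
    [[0,0,0.018],0,32],
    [[0,0,0.018],0,26],
    [[0,0,0.018],0,22],
    [[0,0,0.018],0,18],
    [[0,0,0.018],0,14],
    [[0,0,0.018],0,10],
    [[0,0,0.018],0,5],
    [[0,0,0.018],0,5]
  ],
  "squeeze": 25
}}

```text
time: 4.37
ee_pos: [0.5725, -0.1729, 0.3286]
tcp_rot: [-3.14, -0.0, -0.671]
force: [4.7, 4.5, -2.4]
opening: 0.0199
grasp_force: 22.5
```

>>> {"method": "play_rows", "body": {
  "increments": [
    [[0.001,-0.001,0.003],0,5],
    [[0.003,-0.002,0.006],0,5],
    [[0.004,-0.003,0.009],0,5],
    [[0.005,-0.004,0.012],0,5],
    [[0.006,-0.005,0.015],0,5],
    [[0.008,-0.007,0.018],0,5],
    [[0.009,-0.008,0.02],0,5],
    [[0.009,-0.008,0.02],0,5],
    [[0.009,-0.008,0.02],0,5],
    [[0.009,-0.008,0.02],0,5]
  ]
}}

```text
time: 5.2
ee_pos: [0.5756, -0.1733, 0.3229]
tcp_rot: [3.141, 0.0, -0.671]
force: [-2.0, 3.5, 5.5]
opening: 0.0195
grasp_force: 22.9
```

```bash
cat > chk.py <<'E'
from h import *
import fit2,sys
from scipy.optimize import least_squares
def chk(f,c=np.array([.5884,-.1726,.1253]),psi=np.radians(2.4),save_im=None):
    o,im,d,P=wrist(); np.savez(f,im=im,d=d,P=P)
    if save_im: save(save_im,im)
    h=np.array([np.cos(psi),np.sin(psi),0]);u=np.array([0,0,1.]); s=np.sqrt(.75)
    z=s*u-.5*h; x=s*h+.5*u; F=np.c_[x,np.cross(z,x),z]
    hsv=cv2.cvtColor(im,cv2.COLOR_RGB2HSV).astype(int); ok=(d>0)&(np.linalg.norm(P-c,axis=2)<.12)
    m=(hsv[...,0]<16)&(hsv[...,1]>150)&(hsv[...,2]>60)&ok
    O=(P[cv2.erode(m.astype(np.uint8),np.ones((3,3)))>0]-c)@F
    def res(p): # p: theta, z, tilt rotvec xy, shift xy
        q=R.from_euler('xyz',[p[2],p[3],p[0]]).inv().apply(O-[p[4],p[5],p[1]])
        r=np.hypot(q[:,0],q[:,1])
        w=abs(np.maximum.reduce([abs(q[:,0])-.028,abs(q[:,1])-.008,abs(q[:,2]-.039)-.013])); dr=abs(np.maximum(r-.031,q[:,2]-.026))
        return np.minimum(w,dr)
    best=min((least_squares(res,[np.radians(t),-.013+dz,0,0,0,0],loss='soft_l1',f_scale=.002,x_scale=[.1,.01,.1,.1,.01,.01]) for t in (-45,-15,15,45) for dz in (-.007,.003,.03)),key=lambda s:s.cost)
    p=best.x; print('n',len(O),'theta %.1f depth %.1fmm tilt %.1f %.1f shift mm %.1f %.1f med %.2f'%(np.degrees(p[0]),-13-p[1]*1e3,*np.degrees(p[2:4]),*(p[4:]*1e3),1e3*np.median(best.fun)))
    print({k:np.round(o[k],4) for k in('time','ee_pos','tcp_rot','force','opening','grasp_force')})
if __name__=='__main__': chk(sys.argv[1])
E
python3 chk.py w3.npz
```

```text
4033 3162 c [ 0.5884 -0.1726  0.1253] psi,th [  2.45 -44.97] med 0.00039687538387297945 orange max z 0.16897880008183253
n 8226 theta -44.0 depth 6.0mm tilt 0.4 0.2 shift mm -0.4 -0.4 med 0.31
{'time': np.float64(5.2), 'ee_pos': array([ 0.5756, -0.1733,  0.3229]), 'tcp_rot': array([ 3.1412e+00,  4.0000e-04, -6.7120e-01]), 'force': array([-2.0339,  3.5421,  5.5283]), 'opening': np.float64(0.0195), 'grasp_force': np.float64(22.8923)}
```

>>> {"method": "play_rows", "body": {
  "increments": [
    [[0.001,-0.001,0.002],0,5],
    [[0.002,-0.001,0.004],0,5],
    [[0.002,-0.001,0.004],-0.01,5],
    [[0.002,-0.001,0.004],-0.02,5],
    [[0.002,-0.001,0.004],-0.03,5],
    [[0.002,-0.001,0.004],-0.04,5],
    [[0.002,-0.001,0.004],-0.05,5],
    [[0.002,-0.001,0.004],-0.06,5],
    [[0.002,-0.001,0.004],-0.07,5],
    [[0.002,-0.001,0.004],-0.07,5]
  ]
}}

```text
time: 6.08
ee_pos: [0.5761, -0.1748, 0.3222]
tcp_rot: [3.138, -0.001, -0.229]
force: [-4.4, -1.8, 6.8]
opening: 0.0166
grasp_force: 24.4
```

```bash
python3 chk.py w4.npz | tail -2
```

```text
n 7882 theta -16.4 depth 8.6mm tilt 0.1 0.3 shift mm -1.1 -1.9 med 0.32
{'time': np.float64(6.0833), 'ee_pos': array([ 0.5761, -0.1748,  0.3222]), 'tcp_rot': array([ 3.1385e+00, -5.0000e-04, -2.2870e-01]), 'force': array([-4.4151, -1.79  ,  6.7743]), 'opening': np.float64(0.0166), 'grasp_force': np.float64(24.4288)}
```

>>> {"method": "play_rows", "body": {
  "increments": [
    [[-0.001,-0.002,-0.001],-0.01,5],
    [[-0.003,-0.0045,-0.002],-0.02,5],
    [[-0.003,-0.0045,-0.003],-0.03,5],
    [[-0.003,-0.0045,-0.003],-0.04,5],
    [[-0.003,-0.0045,-0.003],-0.05,5],
    [[-0.003,-0.0045,-0.003],-0.06,5],
    [[-0.003,-0.0045,-0.003],-0.07,5],
    [[-0.003,-0.0045,-0.003],-0.08,5],
    [[-0.003,-0.0045,-0.003],-0.09,5],
    [[-0.003,-0.0045,-0.003],-0.09,5]
  ]
}}

```text
time: 6.97
ee_pos: [0.5755, -0.174, 0.3234]
tcp_rot: [3.137, 0.002, 0.336]
force: [-5.4, -4.8, 7.5]
opening: 0.0162
grasp_force: 25.5
```

```bash
python3 chk.py w5.npz | tail -2
```

```text
n 8899 theta 15.0 depth 6.3mm tilt 5.3 0.8 shift mm -2.3 2.5 med 0.33
{'time': np.float64(6.9667), 'ee_pos': array([ 0.5755, -0.174 ,  0.3234]), 'tcp_rot': array([3.137e+00, 1.600e-03, 3.362e-01]), 'force': array([-5.359 , -4.792 ,  7.5289]), 'opening': np.float64(0.0162), 'grasp_force': np.float64(25.4784)}
```

>>> {"method": "play_rows", "body": {
  "increments": [
    [[0,0,0],0,5],
    [[0,0,0],-0.008,5],
    [[0,0,0],-0.016,5],
    [[0,0,0],-0.024,5],
    [[0,0,0],-0.032,5],
    [[0,0,0],-0.04,5],
    [[0,0,0],-0.048,5],
    [[0,0,0],-0.056,5],
    [[0,0,0],-0.062,5],
    [[0,0,0],-0.062,5]
  ],
  "squeeze": 12
}}

```text
time: 7.85
ee_pos: [0.5761, -0.1736, 0.3237]
tcp_rot: [3.137, 0.001, 0.725]
force: [-1.7, -2.7, 6.5]
opening: 0.019
grasp_force: 13.7
```

```bash
python3 chk.py w6.npz | tail -2
```

```text
n 8848 theta 31.7 depth 5.9mm tilt 4.9 0.7 shift mm -2.7 2.3 med 0.33
{'time': np.float64(7.85), 'ee_pos': array([ 0.5761, -0.1736,  0.3237]), 'tcp_rot': array([3.1372e+00, 1.1000e-03, 7.2460e-01]), 'force': array([-1.7391, -2.7358,  6.5372]), 'opening': np.float64(0.019), 'grasp_force': np.float64(13.6565)}
```

>>> {"method": "play_rows", "body": {
  "increments": [
    [[0,0,0],-0.006,5],
    [[0,0,0],-0.012,5],
    [[0,0,0],-0.018,5],
    [[0,0,0],-0.024,5],
    [[0,0,0],-0.03,5],
    [[0,0,0],-0.03,5],
    [[0,0,0],-0.03,5],
    [[0,0,0],-0.03,5],
    [[0,0,0],-0.03,5],
    [[0,0,0],-0.03,5]
  ]
}}

```text
time: 8.73
ee_pos: [0.5762, -0.1736, 0.3239]
tcp_rot: [3.137, 0.002, 0.911]
force: [-2.2, -1.9, 8.4]
opening: 0.0191
grasp_force: 13.9
```

```bash
python3 chk.py w7.npz | tail -2
```

```text
n 8901 theta 42.0 depth 5.9mm tilt 4.8 0.5 shift mm -2.7 2.2 med 0.33
{'time': np.float64(8.7333), 'ee_pos': array([ 0.5762, -0.1736,  0.3239]), 'tcp_rot': array([3.137e+00, 1.600e-03, 9.111e-01]), 'force': array([-2.1575, -1.9141,  8.3848]), 'opening': np.float64(0.0191), 'grasp_force': np.float64(13.9308)}
```

>>> {"method": "play_rows", "body": {
  "increments": [
    [[-0.002,-0.002,-0.005],0,5],
    [[-0.004,-0.004,-0.01],0,5],
    [[-0.006,-0.007,-0.015],0,5],
    [[-0.008,-0.009,-0.02],0,5],
    [[-0.01,-0.011,-0.025],0,5],
    [[-0.011,-0.013,-0.03],0,5],
    [[-0.013,-0.015,-0.035],0,5],
    [[-0.015,-0.018,-0.04],0,5],
    [[-0.016,-0.019,-0.043],0,5],
    [[-0.016,-0.019,-0.043],0,5]
  ]
}}

```text
time: 9.62
ee_pos: [0.5685, -0.1721, 0.3352]
tcp_rot: [3.141, -0.001, 0.912]
force: [4.0, -3.2, -0.4]
opening: 0.0197
grasp_force: 12.4
```

```bash
python3 chk.py w8.npz | tail -2
```

```text
n 9132 theta 46.0 depth -6.4mm tilt -0.1 0.3 shift mm -1.7 2.0 med 0.32
{'time': np.float64(9.6167), 'ee_pos': array([ 0.5685, -0.1721,  0.3352]), 'tcp_rot': array([ 3.1411e+00, -5.0000e-04,  9.1230e-01]), 'force': array([ 4.0384, -3.2156, -0.3868]), 'opening': np.float64(0.0197), 'grasp_force': np.float64(12.3988)}
```

>>> {"method": "play_rows", "body": {
  "increments": [
    [[-0.003,-0.004,-0.009],0,5],
    [[-0.006,-0.008,-0.018],0,5],
    [[-0.01,-0.012,-0.027],0,5],
    [[-0.013,-0.016,-0.036],0,5],
    [[-0.017,-0.02,-0.045],0,5],
    [[-0.02,-0.024,-0.054],0,5],
    [[-0.024,-0.028,-0.064],0,5],
    [[-0.028,-0.033,-0.075],0,5],
    [[-0.032,-0.038,-0.087],0,5],
    [[-0.032,-0.038,-0.087],0,5]
  ],
  "squeeze": 15
}}

```text
time: 10.5
ee_pos: [0.5534, -0.1729, 0.3623]
tcp_rot: [3.141, -0.0, 0.912]
force: [0.5, -0.1, -1.7]
opening: 0.0161
grasp_force: 14.9
```

```bash
python3 chk.py w9.npz | tail -2
```

```text
n 8950 theta 45.1 depth -37.4mm tilt 21.0 0.4 shift mm -13.2 13.8 med 0.35
{'time': np.float64(10.5), 'ee_pos': array([ 0.5534, -0.1729,  0.3623]), 'tcp_rot': array([ 3.1405e+00, -2.0000e-04,  9.1210e-01]), 'force': array([ 0.4589, -0.0563, -1.6744]), 'opening': np.float64(0.0161), 'grasp_force': np.float64(14.9476)}
```

>>> {"method": "play_rows", "body": {
  "increments": [
    [[0,0,-0.05],0,5],
    [[0,0,-0.11],0,5],
    [[0.04,-0.03,-0.16],0,5],
    [[0.1,-0.078,-0.19],0,5],
    [[0.18,-0.14,-0.2],0,5],
    [[0.27,-0.21,-0.2],0,5],
    [[0.36,-0.28,-0.2],0,5],
    [[0.45,-0.35,-0.2],0,5],
    [[0.54,-0.42,-0.2],0,5],
    [[0.62,-0.481,-0.2],0,5]
  ],
  "squeeze": 25
}}

```text
time: 11.38
ee_pos: [0.5528, 0.0646, 0.4213]
tcp_rot: [-3.141, -0.0, 0.912]
force: [0.8, 0.9, -2.1]
opening: 0.0153
grasp_force: 24.9
```

>>> {"method": "play_rows", "body": {
  "increments": [
    [[0.08,-0.062,0],0,5],
    [[0.15,-0.116,0],0,5],
    [[0.21,-0.163,0],0,5],
    [[0.25,-0.194,0],0,5],
    [[0.27,-0.21,0],0,5],
    [[0.273,-0.212,0.05],0,5],
    [[0.273,-0.212,0.12],0,5],
    [[0.273,-0.212,0.2],0,5],
    [[0.273,-0.212,0.27],0,5],
    [[0.273,-0.212,0.27],0,5]
  ]
}}

```text
time: 12.22
ee_pos: [0.5512, 0.1655, 0.335]
tcp_rot: [-3.136, 0.007, 0.912]
force: [-1.0, -0.7, -3.0]
opening: 0.0158
grasp_force: 24.9
```

```bash
python3 - <<'E'
from h import *
o=manip.get_obs(); print({k:np.round(o[k],4) for k in('time','ee_pos','tcp_rot','force','opening','grasp_force')})
im,d,P=cloud('scene'); a=im[200:400,180:440]; 
o,w,d,P=wrist(); hsv=cv2.cvtColor(w,cv2.COLOR_RGB2HSV).astype(int)
m=(hsv[...,0]<16)&(hsv[...,1]>150)&(hsv[...,2]>60)&(d>0); q=P[m]; print(len(q),q.min(0),q.max(0))
save('s2.png',np.hstack([cv2.resize(a,(480,369))[:360],cv2.resize(w,(320,240))[np.r_[0:240,np.zeros(120,int)]]]))
E
```

```text
{'time': np.float64(12.2167), 'ee_pos': array([0.5512, 0.1655, 0.335 ]), 'tcp_rot': array([-3.1357,  0.0066,  0.9117]), 'force': array([-0.9996, -0.6635, -3.0493]), 'opening': np.float64(0.0158), 'grasp_force': np.float64(24.9416)}
11677 [0.47623709 0.14246532 0.03455961] [0.5904948  0.42922811 0.23879928]
```

View pics/s2.png

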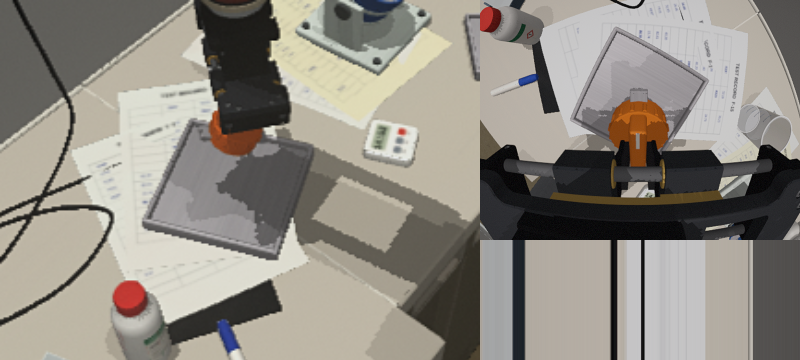

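The cover is held above the tray (scene part: orange at (235,140), tray at (230,190)), with nothing disturbed. Lowering it now.

>>> {"method": "play_rows", "body": {
  "increments": [
    [[0,0,0.04],0,5],
    [[0,0,0.09],0,5],
    [[0,0,0.14],0,5],
    [[0,0,0.18],0,5],
    [[0,0,0.21],0,5],
    [[0,0,0.225],0,5],
    [[0,0,0.235],0,5],
    [[0,0,0.245],0,5],
    [[0,0,0.25],0,5],
    [[0,0,0.25],0,5]
  ],
  "squeeze": 12
}}

```text
time: 13.15
ee_pos: [0.5532, 0.1663, 0.2654]
tcp_rot: [3.141, -0.0, 0.912]
force: [0.1, 0.1, -1.1]
opening: 0.016
grasp_force: 12.0
```

>>> {"method": "play_rows", "body": {
  "increments": [
    [[0,0,0.004],0,5],
    [[0,0,0.008],0,5],
    [[0,0,0.012],0,5],
    [[0,0,0.015],0,5],
    [[0,0,0.018],0,5],
    [[0,0,0.02],0,5],
    [[0,0,0.02],0,5],
    [[0,0,0.02],0,5],
    [[0,0,0.02],0,5],
    [[0,0,0.02],0,5]
  ],
  "squeeze": 8
}}

```text
time: 13.98
ee_pos: [0.5531, 0.1663, 0.2593]
tcp_rot: [3.142, -0.0, 0.912]
force: [-0.6, -0.6, -0.9]
opening: 0.0157
grasp_force: 8.0
```

>>> {"method": "play_rows", "body": {
  "increments": [
    [[0,0,0.004],0,5],
    [[0,0,0.008],0,5],
    [[0,0,0.012],0,5],
    [[0,0,0.016],0,5],
    [[0,0,0.02],0,5],
    [[0,0,0.024],0,5],
    [[0,0,0.028],0,5],
    [[0,0,0.03],0,5],
    [[0,0,0.03],0,5],
    [[0,0,0.03],0,5]
  ],
  "squeeze": 5
}}

```text
time: 14.82
ee_pos: [0.5541, 0.1667, 0.2518]
tcp_rot: [3.139, -0.003, 0.912]
force: [1.5, 1.8, 4.5]
opening: 0.016
grasp_force: 5.0
```

```bash
cat > cov.py <<'E'
from h import *
from scipy.optimize import least_squares
o,w,d,P=wrist(); hsv=cv2.cvtColor(w,cv2.COLOR_RGB2HSV).astype(int)
m=(hsv[...,0]<16)&(hsv[...,1]>150)&(hsv[...,2]>60)&(d>0)&(np.hypot(P[...,0]-.564,P[...,1]-.18)<.09); O=P[cv2.erode(m.astype(np.uint8),np.ones((3,3)))>0]
def res(p):
    q=R.from_euler('xyz',p[:3]).inv().apply(O-p[3:]); r=np.hypot(q[:,0],q[:,1])
    return np.minimum(abs(np.maximum.reduce([abs(q[:,0])-.028,abs(q[:,1])-.008,abs(q[:,2]-.039)-.013])),abs(np.maximum(r-.031,q[:,2]-.026)))
s=min((least_squares(res,[rx,ry,o['tcp_rot'][2],.564,.18,.02],loss='soft_l1',f_scale=.002,x_scale=[.1]*3+[.01]*3) for rx in(-.3,0,.3) for ry in (-.3,0,.3)),key=lambda s:s.cost)
print(len(O),'rpy',np.degrees(s.x[:3]).round(1),'tilt',np.degrees(np.arccos(R.from_euler('xyz',s.x[:3]).as_matrix()[2,2])).round(1),'pos',s.x[3:].round(4),np.median(s.fun))
E
python3 cov.py
```

```text
8866 rpy [ -0.1 -18.1  51.6] tilt 18.1 pos [0.5638 0.1797 0.0292] 0.000350370936785754
```

>>> {"method": "play_rows", "body": {
  "increments": [
    [[0,0,0.003],0,5],
    [[0,0,0.006],0,5],
    [[0,0,0.009],0,5],
    [[0,0,0.012],0,5],
    [[0,0,0.016],0,5],
    [[0,0,0.02],0,5],
    [[0,0,0.024],0,5],
    [[0,0,0.027],0,5],
    [[0,0,0.027],0,5],
    [[0,0,0.027],0,5]
  ],
  "squeeze": 3
}}

```text
time: 15.7
ee_pos: [0.5525, 0.1661, 0.2415]
tcp_rot: [-3.14, 0.002, 0.912]
force: [-0.4, 0.9, -0.7]
opening: 0.0155
grasp_force: 3.0
```

```bash
python3 cov.py
```

```text
9664 rpy [  0.1 -10.1  51.3] tilt 10.1 pos [0.5618 0.18   0.0239] 0.0003775430974281239
```

>>> {"method": "play_rows", "body": {
  "increments": [
    [[0,0,0.004],0,5],
    [[0,0,0.01],0,5],
    [[0,0,0.01],0,17],
    [[0,0,0.01],0,18],
    [[0,0,0.01],0,20],
    [[0,0,0.01],0,23],
    [[0,0,0.01],0,27],
    [[0,0,0.01],0,32],
    [[0,0,0.01],0,36],
    [[0,0,0.01],0,40]
  ]
}}

```text
time: 16.58
ee_pos: [0.553, 0.1663, 0.2392]
tcp_rot: [3.142, 0.0, 0.912]
force: [0.4, -0.4, 0.2]
opening: 0.0361
grasp_force: 0.0
```

>>> {"method": "play_rows", "body": {
  "increments": [
    [[0,0,-0.02],0,40],
    [[0,0,-0.06],0,40],
    [[0,0,-0.12],0,40],
    [[0,0,-0.2],0,40],
    [[0,0,-0.28],0,40],
    [[0,0,-0.36],0,40],
    [[0,0,-0.42],0,40],
    [[0,0,-0.46],0,40],
    [[0,0,-0.48],0,40],
    [[0,0,-0.48],0,40]
  ]
}}

```text
time: 17.42
ee_pos: [0.5534, 0.1663, 0.3852]
tcp_rot: [3.139, -0.002, 0.912]
force: [1.1, 0.4, 0.5]
opening: 0.04
grasp_force: 0.0
```

```bash
python3 cov.py; python3 - <<'E'
from h import *
im,d,P=cloud('top'); save('top9.png',im)
print(manip.get_obs()['force'])
E
```

```text
3215 rpy [-0.1  0.1 53.9] tilt 0.1 pos [0.5611 0.1789 0.0166] 0.00045994307430546194
[-0.14029571  0.66715001 -0.37359266]
```

View pics/top9.png

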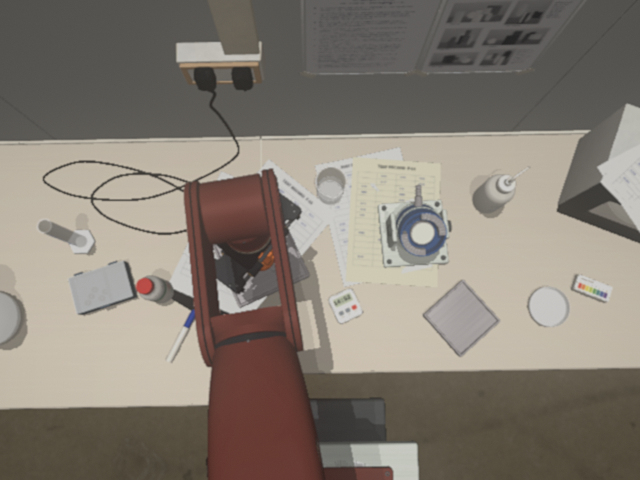

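The holder is open at (423,232), and the bystanders are at their starting pixels: beaker (330,185), timer (345,305), bottle (150,288). The fit has the cover upright (0.1° tilt) at (0.561, 0.179), on the tray floor.

```bash
python3 -c "
from workcell import job; print(job.job_done())"
```

```text
the job is handed in; nothing more can be done
None
```

The job is handed in: the cover was pressed, turned, lifted off and released, and it stands wing-up near the middle of the large tray, with the beaker, timer and bottle still in place and about 17.5 s used.

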